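Aim the inspection lamp at the datum seat and hold its sprung cover open

TASK

Get the datum seat ready to be looked at: first, with the cover still shut, swivel and tilt the small inspection lamp so that its beam points at the middle of the round seat under the clear hinged cover. Then use the gripper to lift that cover, which has a bar handle, to 50 degrees open and finish while holding it still there, as it springs shut if let go. Leave the lamp aimed, and leave the toggle-clamp block, the T-handle screw and the step jaw where they are.

Things in the scene. Friction and masses are not known exactly. Their poses are not given: they have to be found in the camera images.
- fixture: Fixture fixed to the table: aluminium plate 200 x 200 x 12 mm with a block 130 x 120 mm on it (its top at height 60 mm) that carries the round seat; origin at the centre of the plate's underside, z up, +x from the cover's handle side towards its hinge side, y along the hinge. Its place and yaw (about z) vary.
- seat (a point): Centre of the top of the round dark steel seat, 64 mm across and 6 mm high, on the middle of the fixture's block, 66 mm above the table, straight below the clear pane of the shut cover.
- cover (a joint): Hinge of the cover (rad): 0 shut (level), grows as it opens, 0.873 is 50 degrees, stop at 1.75. Weight and a light spring push it shut from every angle; about 2 to 3 N up at the handle holds it. The cover is an aluminium frame with a clear pane, 150 mm from hinge to free edge, 130 mm wide, 8 mm thick, about 0.3 kg, its mid-plane passing through the hinge line.
- cover_handle (a point): Middle of the cover's black round handle bar: 12 mm thick, 90 mm long, parallel to the hinge, on a post at each end; its centre line is 42 mm above the cover's mid-plane and 137 mm from the hinge line (along the cover); 32 mm free beneath it. When shut it is 121 mm above the table. Axes turn with the cover, equal to the fixture's when shut.
- cover_hinge (a point): Middle of the cover's hinge line, 79 mm above the table, 75 mm to +x of the fixture's centre; its y axis is the hinge line. As the cover opens the handle side rises and swings towards the fixture's +x.
- lamp_base: Inspection lamp fixed to the table: round dark foot 72 mm across and 30 mm high with a thin upright post. Origin at the centre of the underside; z is the swivel axis; its x axis is where the head points at swivel 0. The lamp stands to the left or to the right of the fixture.
- lamp_swivel (a joint): Turn of the lamp head about the upright post (rad), positive anticlockwise seen from above, -2.3 to 2.3, 0 along the x axis of lamp_base. Stiff: about 0.2 N m, stays where it is left.
- lamp_tilt (a joint): Tilt of the lamp head (rad), 0 level, positive lens down, -0.7 to 0.9; the level axis crosses the swivel axis 160 mm above the table. Stiff, about 0.2 N m, stays where left. Head: aluminium box 36 mm wide and high, 90 mm long (50 mm behind to 40 mm ahead of the axis), centre line 32 mm above the axis, black nose 46 mm across in front, fins behind; its flat sides can be pinched from above.
- lens (a point): Centre of the lamp's lens, at the front of the head; its x axis is the beam direction, y the head's left, z the head's up. It lies 55 mm ahead of the tilt axis and 32 mm above it (in the head's frame).
- clamp_tower: Bystander: loose aluminium block 50 x 50 x 70 mm with a toggle clamp on top (red grip, 150 mm high in all), across the fixture from the lamp; origin at the centre of its underside.
- tee_screw: Bystander: loose steel T-handle screw lying on the table between robot and fixture, 66 mm across the T, about 74 mm long, 16 mm thick; origin under the middle of the T bar, shank along its own +x, which points roughly at the robot.
- step_jaw: Bystander: loose steel step jaw 50 x 90 x 40 mm beyond the fixture; origin at the centre of its underside.
Not all that is in view belongs to the job. Leave any orange or purple look-alike of the lamp_base alone.

How it is judged (in metres and radians):
On the way, in this order (a step that is already met when the one before it is completed fails the run):
1. the lamp is aimed at the seat while the cover is shut (x of seat in the frame of lens above 0.05 m and y of seat in the frame of lens between -0.025 and 0.025 m and z of seat in the frame of lens between -0.025 and 0.025 m and value of joint cover below 0.1 rad), for 0.3 s.
2. the cover is held at 50 degrees by the fingers (value of joint cover between 0.785 and 0.96 rad and contact force between cover and the fingers above 0.5 N), for 0.3 s.
At the end, for the whole second after the job is handed in: The cover stands still between 45 and 55 degrees open, held by the fingers with nothing else propping it, and the lamp's beam axis passes the seat's centre within 25 mm sideways and 25 mm up or down (all of step 2 and velocity of joint cover between -0.08 and 0.08 rad/s and x of seat in the frame of lens above 0.05 m and y of seat in the frame of lens between -0.025 and 0.025 m and z of seat in the frame of lens between -0.025 and 0.025 m and contact force between cover and clamp_tower below 0.2 N and contact force between cover and tee_screw below 0.2 N and contact force between cover and step_jaw below 0.2 N); the arm keeps its last pose, push and grip.
It fails at once if the toggle-clamp block is moved by more than 20 mm (distance of clamp_tower from where it was at the start of the episode above 0.02 m).
It fails at once if the T-handle screw is moved by more than 20 mm (distance of tee_screw from where it was at the start of the episode above 0.02 m).
It fails at once if the step jaw is moved by more than 20 mm (distance of step_jaw from where it was at the start of the episode above 0.02 m).
It also fails if it takes over 48 s, if anything falls off the work surface, if the arm or the gripper's body presses on something with over 40 N, if the wrist force passes 120 N, or if a joint passes its speed limit or range.

ROBOT

A 6-joint arm with a two-finger parallel gripper is mounted at the origin on the work surface. World frame = base frame: x ahead of the robot, y to its left, z up, the work surface at z = 0. Lengths are in mm, angles in rad, forces in N, time in s.
With the tool pointing down it reaches from about 275 to 750 mm from the base axis. Payload 10.2 kg.
Tool frame: the origin (TCP) lies midway between the tips of the shut fingers; the grasp point (between the pads) lies 19 mm behind it; z points along the fingers, y is the direction in which the jaws open and shut (so a half turn about z gives the same grasp; the last joint's range is limited). The gripper opens to 85 mm and grips with 20 to 120 N. Pads are 22 mm wide; open, the fingers measure 114 mm over their backs; the gripper's body (76 mm by 85 mm) begins 54 mm behind the grasp point. The pads swing forward as they close: fully open they stand 13 mm farther back than shut.
Start: joints at [-1.479, 0.313, 1.498, -0, 1.331, -0.223], TCP at [162.541, -499.211, 231.294] pointing down, gripper open.
Joint ranges: [-2.94, 2.94], [-0.97, 2.17], [0.19, 2.56], [-1.23, 4.37], [0.02, 3.11], [-2.88, 2.88]. Speed limits (rad/s): [2.39, 2.39, 3.01, 3.14, 3.14, 3.14].

INTERFACE

Orientations are given as a unit quaternion [w, x, y, z].
In Python, from rig import sense, optics, ctrl gives the robot as it stands.
- The arm moves only by the tool play_rows, never from a script. Its argument "plan" is a list of rows, each a list of 7 numbers: the shift along the world's x, y, z in mm, then the turn, a rotation vector about the world's x, y, z in rad, then the opening, from -1 (shut) to 1 (fully open), so that 0 is half open. A call has 1 to 5 rows; each row shifts and turns the pose as measured when the row begins; what a row does not reach is not made up. A row lasts 1/12 s, in which the tool goes at most 41.7 mm and 7.16 degrees, less where a joint would pass 70% of its speed; a pose out of reach is approached as far as the arm can. A call is refused whole if a number of a shift passes 41.7 or a number of a turn 0.125, either way. A call with a gripper value outside its range is refused whole. The fingers move at their own pace and stop on an object; "grip_force" is the grip in N (left out, the last holds). Time passes only in rows, so rows that do not move let the fingers close. It gives the time, the measured TCP pose, the force and the opening at its end, in the units of the state.
- sense(): the state, without advancing time (a new reading comes with each control period).
- optics.capture(name): name is "scene" or "top" or "wrist"; returns a dict with "img" (384x512x3 uint8, blue, green, red), "fx", "fy", "cx", "cy" (pixels), "dist" ([k1, k2, p1, p2, k3] as OpenCV has them; the pictures are not rectified), "world_to_cam" (4x4, takes a point from world to camera coordinates). Camera axes: x right, y up, looking along -z (the intrinsics and any distortion apply to the point x, -y, -z); pixel columns grow to the right and rows downward; lengths in mm; the calibration is good to about 2 mm. A picture is of the moment at which its call begins. There is no depth.
- ctrl.finish_job(): hands the job in, once; it reports no verdict.
The state is a dict: "time_s": time; "joints": joint angles; "dq": joint speeds; "tau": joint torques, N m; "eef_pos": TCP position; "ee_rot": TCP orientation; "force": force on the tool from outside, world axes, zero at the start; "wrist_torque": the same for the moment, N m; "grip_width": opening from 0.0 (shut) to 1.0 (fully open).
Only numpy, scipy, OpenCV 4.12 (cv2) and the standard library are available. Lean on these libraries where they do the work, as an engineer would, in place of code of your own. Each camera call takes 0.05 s, during which the arm holds its last target. There are 200 camera calls.

## Working session

There is one attempt and no reset: what is moved stays moved. The work goes in short steps, Python scripts to look and compute and a tool call to move; the robot and the scene stay as the last step left them, time stands still between calls to the robot, and variables do not carry over. Pictures are saved under pics/ and viewed, about 8 in all and at most 12, crops included, and the job is handed in when it is done.

Besides the shell and the picture viewer there is one more tool, called after ">>>" as name(argument=value, ...) on one line, values as JSON. play_rows: Moves the arm, as the interface text tells. Its arguments: {"type":"object","properties":{"plan":{"type":"array"},"grip_force":{"type":"number"}},"required":["plan"]}

```bash
ls; mkdir -p pics
python3 - <<'E'
from rig import sense, optics, ctrl
import cv2, pickle
print(sense())
d={}
for n in ("scene","top"):
    c=optics.capture(n); d[n]=c; cv2.imwrite(f"pics/{n}0.png",c["img"]); print(n,c["fx"],c["fy"],c["cx"],c["cy"],c["dist"]); print(c["world_to_cam"])
pickle.dump(d,open("c0.pkl","wb"))
E
```

```text
pics
{'time_s': 0.0, 'joints': array([-1.47939136e+00,  3.13457513e-01,  1.49843139e+00, -1.37868356e-05,
        1.33100934e+00, -2.23361607e-01]), 'dq': array([ 0.0020999 , -0.00119305, -0.00031235, -0.00050016, -0.00156676,
        0.00070982]), 'tau': array([ 4.09718472e-03, -4.12261999e+01, -2.59739292e+01,  4.84710802e-05,
        4.09110085e-03,  1.68258043e-05]), 'eef_pos': array([ 162.51726517, -498.94151524,  230.73337906]), 'ee_rot': array([-6.51815479e-04,  9.87640326e-01,  1.56735959e-01,  3.63584879e-05]), 'force': array([ 0.28965564,  0.0055122 , -0.18783891]), 'wrist_torque': array([-0.02888452,  0.00509605,  0.0111018 ]), 'grip_width': 0.9974374367442734}
scene 408.3470364427863 408.3470364427863 257.4761742514013 192.17677869619914 [0.05026322 0.         0.         0.         0.        ]
[[-7.45943587e-01  6.65832027e-01  1.53582781e-02  3.74230862e+02]
 [-4.21141291e-01 -4.89425843e-01  7.63611391e-01  1.61993351e+02]
 [ 5.15953659e-01  5.63143015e-01  6.45493429e-01 -1.49906359e+03]
 [ 0.00000000e+00  0.00000000e+00  0.00000000e+00  1.00000000e+00]]
top 448.25419830391166 448.25419830391166 257.03541454695375 195.1709075892753 [0.01950001 0.         0.         0.         0.        ]
[[-2.86829145e-02 -9.99536753e-01  1.01769089e-02  6.65813126e+01]
 [ 9.93161162e-01 -2.73443023e-02  1.13504165e-01 -5.72635716e+02]
 [-1.13173304e-01  1.33629410e-02  9.93485397e-01 -1.22761146e+03]
 [ 0.00000000e+00  0.00000000e+00  0.00000000e+00  1.00000000e+00]]
```

```bash
python3 -c "
import cv2
for n in ('scene0','top0'):
    i=cv2.imread(f'pics/{n}.png'); cv2.imwrite(f'pics/{n}b.png',cv2.resize(i,(768,576),interpolation=cv2.INTER_CUBIC))"
```

```text
(no output)
```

View pics/scene0b.png

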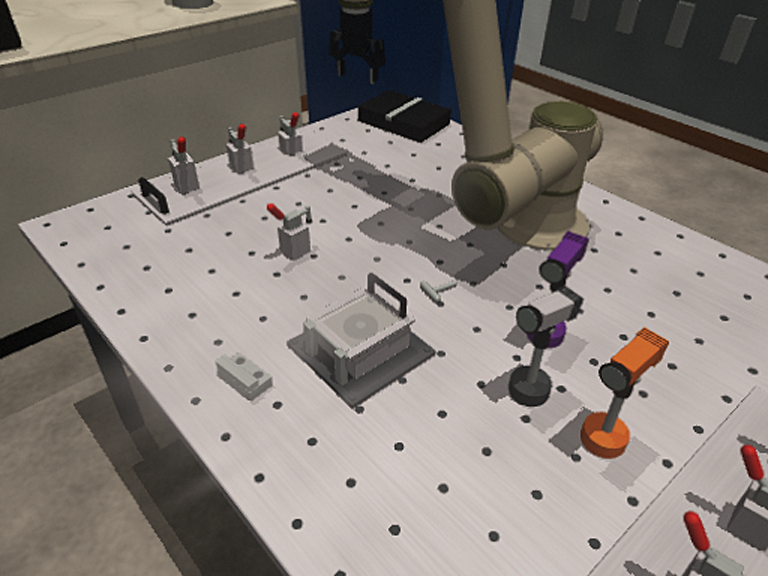

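View pics/top0b.png

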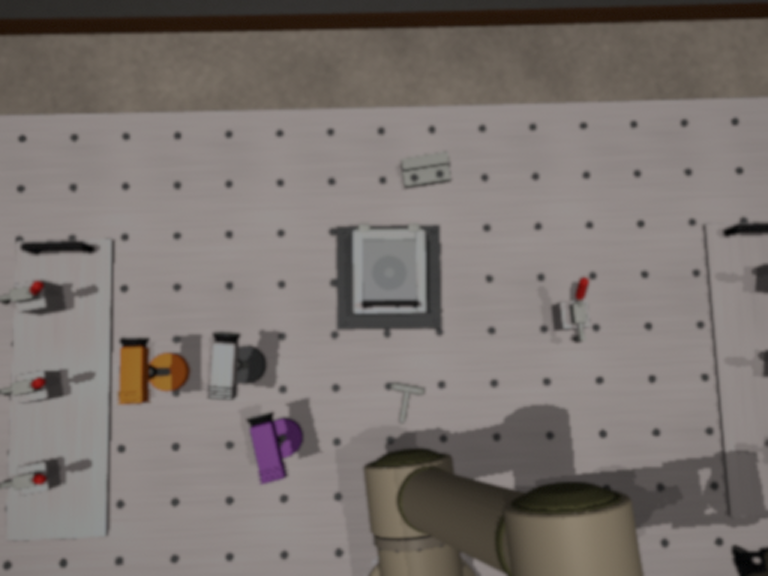

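The scene view shows the fixture at about (360,330), the grey lamp at about (540,330) and the T-screw, clamp block and jaw standing clear. The top view has the fixture at (388,277) and the grey lamp's foot near (250,363). I'll enlarge both for measuring.

```bash
python3 -c "
import cv2,numpy as np
t=cv2.imread('pics/top0.png'); s=cv2.imread('pics/scene0.png')
R=lambda i,f:cv2.resize(i,None,fx=f,fy=f,interpolation=cv2.INTER_CUBIC)
# top fixture 215..305 x 140..230 ; top lamp 130..190x210..280
a=R(t[140:230,215:305],4.4)[:396,:396]; b=R(t[215:273,132:190],6.8)[:396,:396]
a=cv2.copyMakeBorder(a,0,0,0,4,0); cv2.imwrite('pics/m1.png',np.hstack([a,b]))
a=R(s[175:275,185:295],4)[:400]; b=R(s[180:280,330:395],4)
cv2.imwrite('pics/m2.png',np.hstack([a,b]));print(a.shape,b.shape)"
```

```text
Traceback (most recent call last):
ValueError: all the input array dimensions except for the concatenation axis must match exactly, but along dimension 0, the array at index 0 has size 396 and the array at index 1 has size 394
```

```bash
python3 -c "
import cv2,numpy as np
t=cv2.imread('pics/top0.png'); s=cv2.imread('pics/scene0.png')
R=lambda i,w,h:cv2.resize(i,(w,h),interpolation=cv2.INTER_CUBIC)
cv2.imwrite('pics/m1.png',np.hstack([R(t[145:225,220:300],400,400),R(t[217:267,137:187],400,400)]))
cv2.imwrite('pics/m2.png',np.hstack([R(s[178:278,188:298],440,400),R(s[180:280,330:400],280,400)]))"
```

```text
(no output)
```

View pics/m1.png

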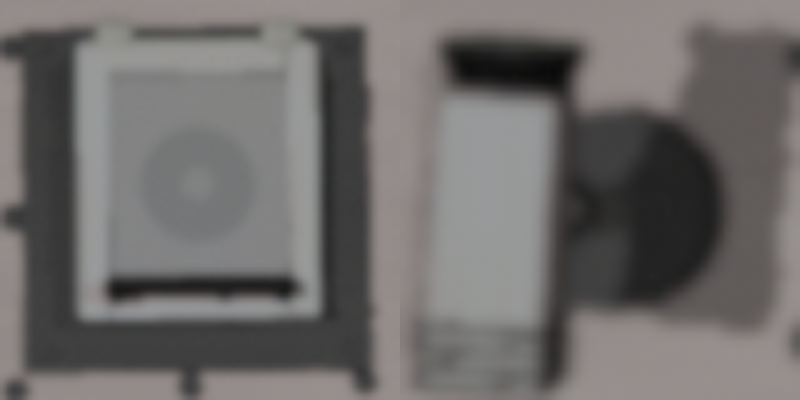

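View pics/m2.png

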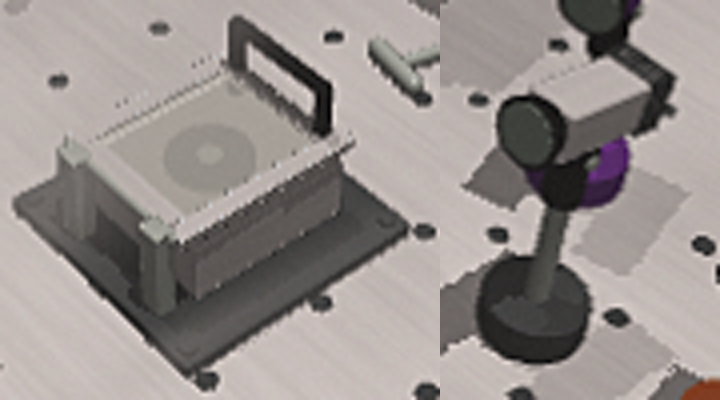

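The enlargements give the plate corners, the seat centre (native top (259,182), scene (240,216)), and the lamp's foot and head box corners. I'll fit the poses with these and check with an overlay.

```bash
cat > h.py <<'E'
import numpy as np, cv2, pickle
from scipy.optimize import least_squares
from scipy.spatial.transform import Rotation as R
def proj(c,P):
    W=np.array(c["world_to_cam"]); q=(np.atleast_2d(P)@W[:3,:3].T+W[:3,3])*[1,-1,-1]
    K=np.array([[c["fx"],0,c["cx"]],[0,c["fy"],c["cy"]],[0,0,1.]])
    return cv2.projectPoints(q.reshape(-1,1,3),np.zeros(3),np.zeros(3),K,np.array(c["dist"]))[0].reshape(-1,2)
def fixpt(p,l): return R.from_euler('z',p[2]).apply(np.atleast_2d(l))+[p[0],p[1],0]
def headpt(p,l): # p x,y,phi,tilt ; l in head frame about tilt axis
    return R.from_euler('ZY',[p[2],p[3]]).apply(np.atleast_2d(l))+[p[0],p[1],160]
def aim(lamp,seat): # lens frame coords of seat
    return R.from_euler('ZY',lamp[2:4]).inv().apply(seat-headpt(lamp,[55,0,32])[0])
E
cat > fit.py <<'E'
from h import *
d=pickle.load(open("c0.pkl","rb")); T,S=d["top"],d["scene"]
n=lambda u,v,s,o:((u+.5)/s-.5+o[0],(v+.5)/s-.5+o[1])
a=lambda u,v:n(u,v,5,(220,145)); b=lambda u,v:n(u-400,v,8,(137,217))
e=lambda u,v:n(u,v,4,(188,178)); f=lambda u,v:n(u-440,v,4,(330,180))
F=[(T,[100,100,12],a(25,30)),(T,[100,-100,12],a(361,28)),(T,[-100,-100,12],a(371,370)),(T,[-100,100,12],a(25,370)),
(T,[0,0,66],a(197,184)),(S,[0,0,66],e(210,155)),(S,[100,-100,12],e(14,205)),(S,[100,100,12],e(190,373)),(S,[-100,100,12],e(408,228))]
def rf(p): return np.concatenate([(proj(c,fixpt(p,l))[0]-uv) for c,l,uv in F])
r=least_squares(rf,[550,0,0],loss='soft_l1'); fx=r.x; print("fix",fx); print(rf(fx).reshape(-1,2).round(1))
# lamp
H=[(T,[40,18,50],b(441,93)),(T,[40,-18,50],b(558,95)),(T,[-50,18,50],b(415,385)),(T,[-50,-18,50],b(547,388)),
(S,[55,0,32],f(528,132)),(T,[55,23,32],b(439,42)),(T,[55,-23,32],b(582,47)),(S,[40,-18,50],f(533,90)),(S,[-28,18,50],f(650,85)),(S,[-28,-18,50],f(595,55))]
B=[(T,[0,0,30],b(616,207)),(S,[0,0,30],f(535,298))]
def rl(p): return np.concatenate([(proj(c,headpt(p,l))[0]-uv) for c,l,uv in H]+[(proj(c,np.array(l)+[p[0],p[1],0])[0]-uv) for c,l,uv in B])
r=least_squares(rl,[400,300,0,0],loss='soft_l1'); lp=r.x; print("lamp",lp); print(rl(lp).reshape(-1,2).round(1))
seat=fixpt(fx,[0,0,66])[0]; print("seat",seat,"aim",aim(lp,seat))
g=least_squares(lambda q:aim([*lp[:2],*q],seat)[1:],[np.arctan2(*(seat-lp[[0,1,1]])[[1,0]]),.4]).x; print("goal phi,tilt",g,"handle",fixpt(fx,[-62,0,121]), "hinge",fixpt(fx,[75,0,79]))
np.savez("fit.npz",fx=fx,lp=lp,g=g)
import itertools
ims=[]
for c,nm,box in((T,'top0',(130,140,310,280)),(S,'scene0',(185,140,405,290))):
    k=4; im=cv2.resize(cv2.imread(f"pics/{nm}.png"),None,fx=k,fy=k,interpolation=cv2.INTER_CUBIC)
    def poly(P,col,cl=True): cv2.polylines(im,[np.round((proj(c,P)+.5)*k-.5).astype(int).reshape(-1,1,2)],cl,col,1,cv2.LINE_AA)
    sq=lambda x0,x1,y0,y1,z:[[x0,y0,z],[x1,y0,z],[x1,y1,z],[x0,y1,z]]
    t=np.linspace(0,2*np.pi,30); ci=lambda r:np.c_[r*np.cos(t),r*np.sin(t),0*t]
    poly(fixpt(fx,sq(-100,100,-100,100,12)),(0,0,255)); poly(fixpt(fx,ci(32)+[0,0,66]),(0,0,255)); poly(fixpt(fx,sq(-75,75,-65,65,83)),(0,255,0)); poly(fixpt(fx,[[-62,-45,121],[-62,45,121]]),(255,0,255),False)
    for z in(0,30): poly(ci(36)+[lp[0],lp[1],z],(0,0,255))
    for z in(14,50): poly(headpt(lp,sq(-50,40,-18,18,z)),(0,255,0))
    poly(headpt(lp,(ci(23)[:,[2,0,1]]+[55,0,32])),(255,0,255))
    x0,y0,x1,y1=[k*v for v in box]; im=im[y0:y1,x0:x1]; ims.append(cv2.resize(im,(400 if nm=='top0' else 400,311 if nm=='top0' else 273)) if 0 else im)
cv2.imwrite("pics/ovA.png",ims[0]); w=ims[1]; cv2.imwrite("pics/ovB.png",cv2.resize(w,(792,540)))
E
python3 fit.py
```

```text
fix [ 6.08406781e+02  4.60587537e+01 -1.36846893e-02]
[[-1.6 -0.4]
 [ 0.4 -0.8]
 [ 0.1 -0.1]
 [-1.2  0.9]
 [-0.6 -0. ]
 [-0.2  0.1]
 [-0.7 -1.5]
 [-0.7 -0.9]
 [ 0.8 -1.2]]
lamp [ 4.49601912e+02  3.15510370e+02 -6.96548942e-02 -1.56605769e-01]
[[-1.2 -0.1]
 [-0.6  0.3]
 [ 0.8  1.1]
 [-0.5  1.3]
 [-1.   0.5]
 [-0.9 -0.9]
 [ 0.3 -0.7]
 [-1.8 -1.3]
 [-0.7  0.2]
 [ 1.1 -0.3]
 [-0.8  0.1]
 [-0.4 -1.1]]
seat [608.40678119  46.05875374  66.        ] aim [ 105.34420484 -257.74562331 -152.48273574]
goal phi,tilt [-1.03823471  0.39009564] handle [[546.41258649  46.90717799 121.        ]] hinge [[683.39975865  45.03243407  79.        ]]
```

```bash
python3 -c "
import cv2,numpy as np
a=cv2.resize(cv2.imread('pics/ovA.png'),(386,300));b=cv2.resize(cv2.imread('pics/ovB.png'),(440,300))
cv2.imwrite('pics/ov.png',cv2.imread('pics/ovB.png'))"
```

```text
(no output)
```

View pics/ov.png

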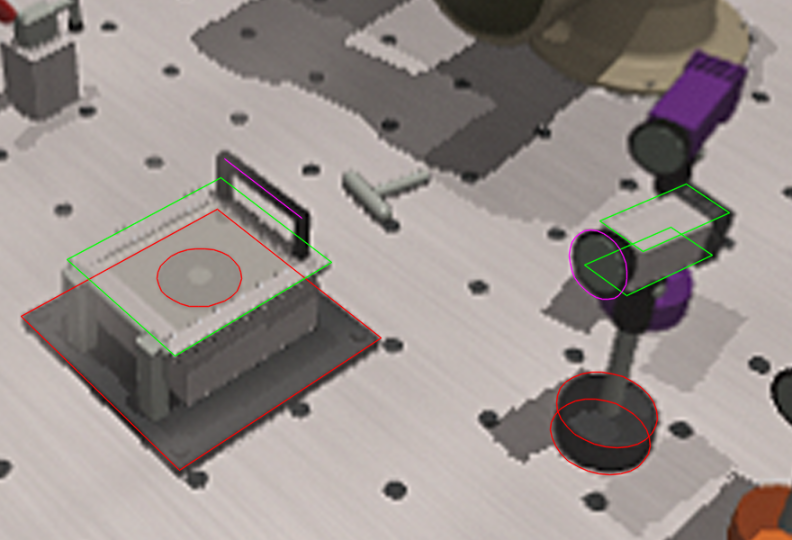

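View pics/ovA.png

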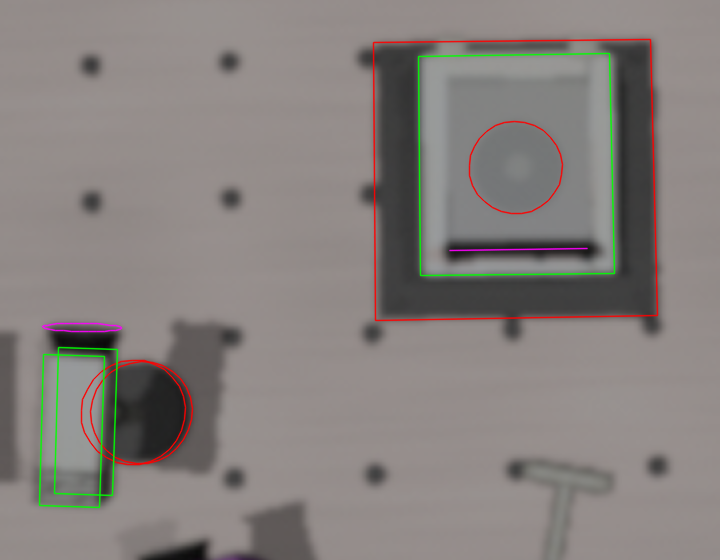

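The overlays agree within about 1 px on fixture, seat, cover, handle bar and lamp. Head is at swivel heading -0.07, tilt ≈ -0.16, and the goal is heading -1.04, tilt 0.39. Starting the move towards the lamp now.

```bash
cat >> h.py <<'E'
def lampfit():
    z=np.load("fit.npz"); return z["fx"],z["lp"],z["g"]
def head_tool(phi,tilt,l=(-6,0,15)):
    fx,lp,g=lampfit(); return headpt([lp[0],lp[1],phi,tilt],l)[0], R.from_euler('ZY',[phi,tilt])*R.from_matrix(np.diag([-1,1,-1.]))
def togo(p,r):
    from rig import sense
    s=sense(); q=s["ee_rot"]; c=R.from_quat([q[1],q[2],q[3],q[0]])
    print("t",round(s["time_s"],2),"at",s["eef_pos"].round(1),"grip",round(s["grip_width"],3),"F",s["force"].round(1),"M",s["wrist_torque"].round(2),"j",s["joints"].round(2))
    print(" togo",(np.array(p)-s["eef_pos"]).round(1),(r*c.inv()).as_rotvec().round(3))
E
python3 -c "
from h import *
fx,lp,g=lampfit()
togo(*head_tool(lp[2],lp[3],(-6,0,105))); togo(*head_tool(lp[2],lp[3])); togo(*head_tool(*g))"
```

```text
t 0.1 at [ 162.5 -499.   230.8] grip 1.002 F [-0.4  0.6  0.1] M [0.03 0.02 0.01] j [-1.48  0.31  1.5   0.    1.33 -0.22]
 togo [264.8 816.1  32. ] [-0.218 -0.028  2.75 ]
t 0.1 at [ 162.5 -499.   230.8] grip 1.002 F [-0.4  0.6  0.1] M [0.03 0.02 0.01] j [-1.48  0.31  1.5   0.    1.33 -0.22]
 togo [278.9 815.1 -56.9] [-0.218 -0.028  2.75 ]
t 0.1 at [ 162.5 -499.   230.8] grip 1.002 F [-0.4  0.6  0.1] M [0.03 0.02 0.01] j [-1.48  0.31  1.5   0.    1.33 -0.22]
 togo [287.2 814.4 -54.6] [ 0.417 -0.159  1.763]
```

>>> play_rows(plan=[[14, 30, 12, 0, 0, 0.11, 1], [14, 32, 12, 0, 0, 0.11, 1], [14, 32, 12, 0, 0, 0.11, 1], [14, 32, 12, 0, 0, 0.11, 1], [14, 32, 12, 0, 0, 0.11, 1]])

```text
time_s: 0.52
eef_pos: [231.0, -337.3, 286.8]
ee_rot: [-0.006, 0.905, 0.425, -0.001]
force: [1.5, -0.1, 0.7]
grip_width: 1.003
```

>>> play_rows(plan=[[13, 36, 4, 0, 0, 0.11, 1], [13, 36, 4, 0, 0, 0.11, 1], [13, 36, 4, 0, 0, 0.11, 1], [13, 36, 4, 0, 0, 0.11, 1], [13, 36, 4, 0, 0, 0.11, 1]])

```text
time_s: 0.93
eef_pos: [296.5, -148.8, 308.3]
ee_rot: [-0.005, 0.747, 0.664, -0.002]
force: [1.0, -0.3, -0.3]
grip_width: 0.998
```

>>> play_rows(plan=[[13, 36, 0, 0, 0, 0.11, 1], [13, 36, 0, 0, 0, 0.11, 1], [13, 36, 0, 0, 0, 0.11, 1], [13, 36, 0, 0, 0, 0.11, 1], [13, 36, 0, 0, 0, 0.11, 1]])

```text
time_s: 1.35
eef_pos: [361.4, 41.2, 309.4]
ee_rot: [-0.002, 0.528, 0.849, -0.002]
force: [0.4, -1.1, 0.9]
grip_width: 0.997
```

```bash
python3 -c "
from h import *
fx,lp,g=lampfit()
togo(*head_tool(lp[2],lp[3],(-6,0,105)))"
```

```text
t 1.35 at [361.4  41.2 309.4] grip 0.997 F [ 0.4 -1.1  0.9] M [-0.03 -0.03  0.02] j [-0.21 -0.11  1.76 -0.    1.49 -0.67]
 togo [ 66.  275.8 -46.6] [-0.086 -0.14   1.041]
```

>>> play_rows(plan=[[7, 30, 0, 0, 0, 0.11, 1], [7, 30, 0, 0, 0, 0.11, 1], [7, 30, 0, 0, 0, 0.11, 1], [7, 30, 0, 0, 0, 0.11, 1], [7, 30, 0, 0, 0, 0.11, 1]])

```text
time_s: 1.77
eef_pos: [395.9, 201.8, 308.4]
ee_rot: [-0.002, 0.262, 0.965, -0.003]
force: [1.5, -1.2, 0.7]
grip_width: 1.002
```

>>> play_rows(plan=[[7, 28, -4, -0.02, -0.03, 0.1, 1], [7, 28, -10, -0.02, -0.03, 0.1, 1], [7, 28, -10, -0.02, -0.03, 0.1, 1], [7, 20, -10, -0.02, -0.03, 0.1, 1], [4, 15, -10, 0, -0.03, 0.1, 1]])

```text
time_s: 2.18
eef_pos: [428.9, 330.6, 262.4]
ee_rot: [0.087, -0.0, 0.996, -0.022]
force: [0.4, 0.2, -0.4]
grip_width: 1.001
```

```bash
python3 -c "
from h import *
fx,lp,g=lampfit()
togo(*head_tool(lp[2],lp[3],(-6,0,105)))
from rig import optics
for n in ('wrist','scene'):
    c=optics.capture(n); pickle.dump(c,open('c_'+n+'1.pkl','wb')); cv2.imwrite('pics/'+n+'1.png',c['img'])
    if n=='wrist': im=c['img']
    else: s=c['img'][120:300,260:420]
print(c['world_to_cam'][:1])
cv2.imwrite('pics/w1.png',np.hstack([cv2.resize(im,(480,360)),cv2.resize(s,(320,360))]))
"
```

```text
t 2.18 at [428.9 330.6 262.4] grip 1.001 F [ 0.4  0.2 -0.4] M [0.05 0.12 0.01] j [ 0.5   0.27  1.48 -0.13  1.26 -1.04]
 togo [ -1.5 -13.6   0.3] [ 0.045  0.015 -0.066]
[[-7.45943587e-01  6.65832027e-01  1.53582781e-02  3.74230862e+02]]
```

View pics/w1.png

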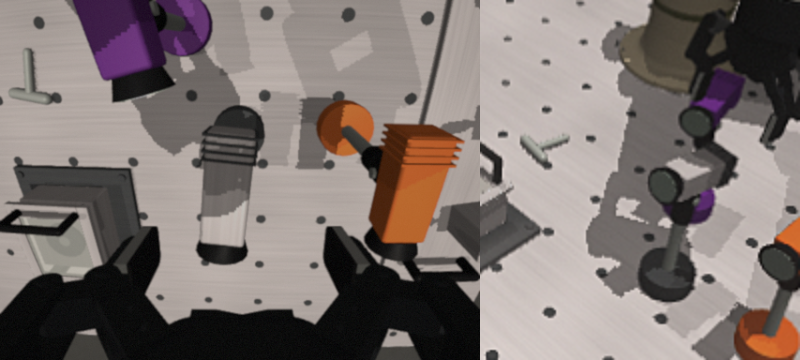

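Wrist view shows the grey lamp head centred between the fingers at about (228,190), nose down at (221,255) and foot at (240,128). I'll check the fit against this view.

```bash
python3 -c "
from h import *
fx,lp,g=lampfit()
c=pickle.load(open('c_wrist1.pkl','rb')); k=480/512
P=lambda p,l: (proj(c,headpt(p,l))*k).round(0).tolist()
for p in (lp,[*lp[:3],-.05]):
  print('lens',P(p,[55,0,32]),'L/R',P(p,[[55,-23,32],[55,23,32]]),'boxfront',P(p,[[40,-18,50],[40,18,50]]),'rear',P(p,[[-50,-18,50],[-50,18,50]]))
print('foot',(proj(c,[lp[0],lp[1],30])*k).round(0), 'seat',(proj(c,fixpt(fx,[0,0,66]))*k).round(0))
s=pickle.load(open('c_scene1.pkl','rb'));u=proj(s,[428.9,330.6,262.4])[0];print((u-[260,120])*2+[480,0])
im=c['img'][80:300,170:310]
cv2.imwrite('pics/w1c.png',cv2.resize(im,None,fx=2.7,fy=2.7,interpolation=cv2.INTER_CUBIC))
"
```

```text
lens [[225.0, 252.0]] L/R [[199.0, 250.0], [251.0, 255.0]] boxfront [[202.0, 247.0], [247.0, 250.0]] rear [[206.0, 134.0], [257.0, 138.0]]
lens [[226.0, 252.0]] L/R [[200.0, 250.0], [251.0, 254.0]] boxfront [[203.0, 249.0], [246.0, 253.0]] rear [[204.0, 143.0], [256.0, 147.0]]
foot [[239. 138.]] seat [[ 67. 242.]]
[722.67631489 126.61981705]
```

```bash
cat > ov.py <<'E'
from h import *
def draw(c,lp,box,k,fn,fx=None):
    im=cv2.resize(c['img'],None,fx=k,fy=k,interpolation=cv2.INTER_CUBIC)
    def poly(P,col,cl=True): cv2.polylines(im,[np.round((proj(c,P)+.5)*k-.5).astype(int).reshape(-1,1,2)],cl,col,1,cv2.LINE_AA)
    sq=lambda x0,x1,y0,y1,z:[[x0,y0,z],[x1,y0,z],[x1,y1,z],[x0,y1,z]]
    t=np.linspace(0,2*np.pi,30); ci=lambda r:np.c_[r*np.cos(t),r*np.sin(t),0*t]
    for z in(0,30): poly(ci(36)+[lp[0],lp[1],z],(0,0,255))
    for z in(14,50): poly(headpt(lp,sq(-50,40,-18,18,z)),(0,255,0))
    poly(headpt(lp,(ci(23)[:,[2,0,1]]+[55,0,32])),(255,0,255))
    if fx is not None:
        poly(fixpt(fx,sq(-100,100,-100,100,12)),(0,0,255)); poly(fixpt(fx,ci(32)+[0,0,66]),(0,0,255)); poly(fixpt(fx,[[-62,-45,121],[-62,45,121]]),(255,0,255),False)
        poly(headpt(lp,[[55,0,32],[320,0,32]]),(0,255,255),False)
    x0,y0,x1,y1=[int(k*v) for v in box]; cv2.imwrite(fn,im[y0:y1,x0:x1])
E
python3 -c "
from ov import *
fx,lp,g=lampfit()
draw(pickle.load(open('c_wrist1.pkl','rb')),lp,(0,90,290,300),2.7,'pics/w2.png',fx)"
```

```text
(no output)
```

View pics/w2.png

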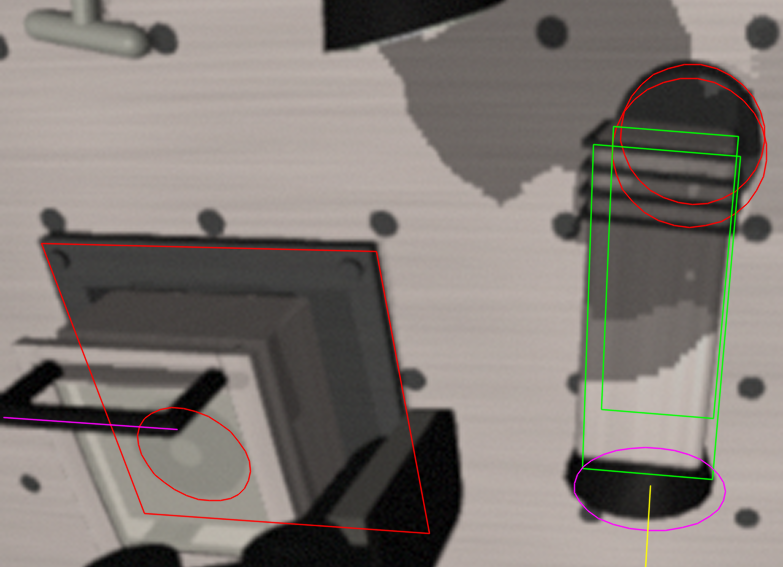

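The fit agrees with the wrist view to about 2–4 mm, with the lamp slightly nearer −x. I'll correct the pose and descend.

>>> play_rows(plan=[[-4, -13.6, 0, 0.045, 0.015, -0.066, 1], [5, 0, -30, 0, 0, 0, 1], [5, 0, -30, 0, 0, 0, 1], [4, -1, -20, 0, 0, 0, 1], [0, 0, 0, 0, 0, 0, 1]])

```text
time_s: 2.7
eef_pos: [437.9, 311.9, 181.6]
ee_rot: [0.076, 0.044, 0.996, -0.002]
force: [-0.8, -0.5, -0.8]
grip_width: 1.003
```

```bash
python3 -c "
from h import *
fx,lp,g=lampfit()
togo(*head_tool(lp[2],lp[3],(-9,0,15)))"
```

```text
t 2.7 at [437.9 311.9 181.6] grip 1.003 F [-0.8 -0.5 -0.8] M [-0.04  0.08  0.  ] j [ 0.44  0.32  1.62 -0.08  1.06 -1.01]
 togo [ 0.5  4.4 -8.2] [-0.004 -0.005  0.019]
```

>>> play_rows(plan=[[0.5, 3, -8, 0, 0, 0.019, 1], [0, 0, 0, 0, 0, 0, 0.2], [0, 0, 0, 0, 0, 0, -0.2], [0, 0, 0, 0, 0, 0, -0.4], [0, 0, 0, 0, 0, 0, -0.6]], grip_force=30)

```text
time_s: 3.12
eef_pos: [439.9, 314.4, 178.0]
ee_rot: [0.077, 0.037, 0.996, 0.0]
force: [-0.5, 4.8, 2.6]
grip_width: 0.455
```

```bash
python3 -c "
from h import *
fx,lp,g=lampfit()
togo(*head_tool(lp[2],lp[3],(-9,0,15)))"
```

```text
t 3.12 at [439.9 314.4 178. ] grip 0.455 F [-0.5  4.8  2.6] M [0.72 0.09 0.03] j [ 0.44  0.33  1.63 -0.08  1.05 -1.02]
 togo [-1.5  1.9 -4.6] [-0.006 -0.001  0.005]
```

>>> play_rows(plan=[[0, 0, 0, 0, 0, 0, -0.8], [0, 0, 0, 0, 0, 0, -1], [0, 0, 0, 0, 0, 0, -1], [0, 0, 0, 0, 0, 0, -1]], grip_force=40)

```text
time_s: 3.45
eef_pos: [439.8, 315.2, 178.7]
ee_rot: [0.078, 0.037, 0.996, 0.001]
force: [1.6, 1.8, -4.2]
grip_width: 0.417
```

```bash
python3 -c "
from h import *
fx,lp,g=lampfit()
togo(*head_tool(lp[2],lp[3],(-9,0,15)))
import ov; from rig import optics
c=optics.capture('scene'); ov.draw(c,lp,(290,120,420,290),4,'pics/s2.png')"
```

```text
t 3.45 at [439.8 315.2 178.7] grip 0.417 F [ 1.6  1.8 -4.2] M [-0.   -0.12 -0.08] j [ 0.44  0.33  1.62 -0.08  1.05 -1.02]
 togo [-1.4  1.1 -5.3] [-0.007  0.     0.004]
```

View pics/s2.png

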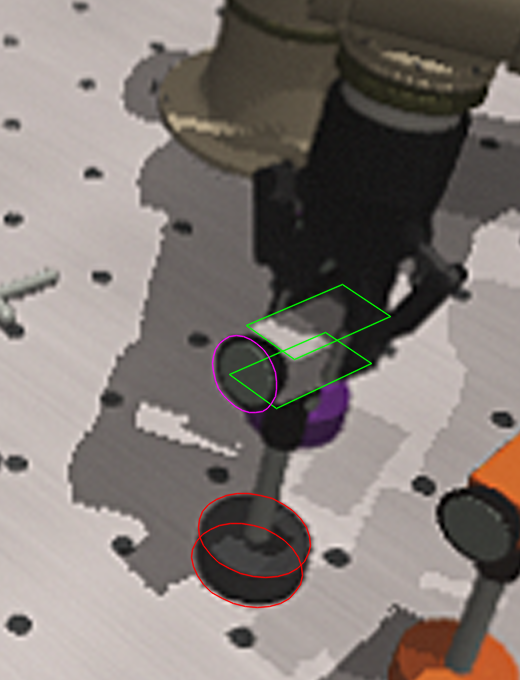

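The picture shows the head between the fingers with the model drawn within about 1 px, and the opening of 35 mm matches the 36 mm head. Next I'll swing it rigidly about the lamp's axes.

```bash
cat >> h.py <<'E'
L=np.array([447,314.6,160.])
def cur():
    from rig import sense
    s=sense(); q=s["ee_rot"]; return s["eef_pos"],R.from_quat([q[1],q[2],q[3],q[0]]),s
def rows(targets):
    p,r,s=cur(); print("t",round(s["time_s"],2),"F",s["force"].round(1),"M",s["wrist_torque"].round(2),"grip",round(s["grip_width"],3),"j",s["joints"].round(2))
    for P,Q in targets:
        print((P-p).round(1).tolist(),(Q*r.inv()).as_rotvec().round(3).tolist()); p,r=P,Q
def hrot(a): return R.from_euler('ZY',a)
def lampstate(): # head phi,tilt implied by tool under rigid grasp
    z=np.load("loc.npz"); p,r,s=cur()
    return (r*R.from_quat(z["q"]).inv()).as_euler('ZYX'), hrot((r*R.from_quat(z["q"]).inv()).as_euler('ZYX')[:2]).inv().apply(p-L)-z["p"]
def lamprows(goal,n,m=5):
    z=np.load("loc.npz"); a,e=lampstate(); print("phi,tilt,roll",a.round(3),"err",e.round(1))
    rows([(L+hrot(b).apply(z["p"]),hrot(b)*R.from_quat(z["q"])) for b in np.linspace(a[:2],goal,n+1)[1:m+1]])
E
python3 -c "
from h import *
p,r,s=cur(); h=hrot([-.07,-.157]); np.savez('loc.npz',p=h.inv().apply(p-L),q=(h.inv()*r).as_quat()); print(h.inv().apply(p-L))
lamprows([-1.038,.39],12)"
```

```text
[-4.1932547   0.0949811  19.58395045]
phi,tilt,roll [-0.07  -0.157  0.   ] err [-0. -0.  0.]
t 3.5 F [ 2.2  1.5 -3.4] M [-0.01 -0.14 -0.03] grip 0.417 j [ 0.44  0.33  1.62 -0.08  1.05 -1.02]
[0.9, 0.4, 0.3] [0.005, 0.045, -0.081]
[1.0, 0.3, 0.3] [0.009, 0.045, -0.081]
[1.0, 0.2, 0.2] [0.012, 0.044, -0.081]
[1.0, 0.0, 0.2] [0.016, 0.043, -0.081]
[0.9, -0.1, 0.1] [0.019, 0.041, -0.081]
```

>>> play_rows(plan=[[0.9, 0.4, 0.3, 0.005, 0.045, -0.081, -1], [1, 0.3, 0.3, 0.009, 0.045, -0.081, -1], [1, 0.2, 0.2, 0.012, 0.044, -0.081, -1], [1, 0, 0.2, 0.016, 0.043, -0.081, -1], [0.9, -0.1, 0.1, 0.019, 0.041, -0.081, -1]], grip_force=50)

```text
time_s: 3.92
eef_pos: [444.6, 316.5, 180.1]
ee_rot: [-0.036, 0.242, 0.969, 0.011]
force: [0.6, 0.3, -4.0]
grip_width: 0.414
```

```bash
python3 -c "
from h import *
lamprows([-1.03,.39],8)"
```

```text
phi,tilt,roll [-0.484  0.075 -0.003] err [-0.3  0.5  0.3]
t 3.92 F [ 0.6  0.3 -4. ] M [-0.26 -0.31  0.18] grip 0.414 j [ 0.38  0.42  1.49  0.06  1.28 -0.73]
[0.8, -0.8, -0.2] [0.022, 0.033, -0.068]
[0.7, -0.4, 0.1] [0.022, 0.033, -0.068]
[0.7, -0.4, 0.0] [0.024, 0.031, -0.068]
[0.6, -0.5, -0.0] [0.026, 0.03, -0.068]
[0.5, -0.6, -0.0] [0.028, 0.028, -0.068]
```

Tracks well with small forces, so I'll continue.

>>> play_rows(plan=[[0.8, -0.8, 0, 0.022, 0.033, -0.068, -1], [0.7, -0.4, 0, 0.022, 0.033, -0.068, -1], [0.7, -0.4, 0, 0.024, 0.031, -0.068, -1], [0.6, -0.5, 0, 0.026, 0.03, -0.068, -1], [0.5, -0.6, 0, 0.028, 0.028, -0.068, -1]])

```text
time_s: 4.33
eef_pos: [448.3, 314.4, 180.5]
ee_rot: [-0.129, 0.405, 0.903, 0.059]
force: [0.5, 1.2, -5.5]
grip_width: 0.412
```

```bash
python3 -c "
from h import *
lamprows([-1.03,.39],3)"
```

```text
phi,tilt,roll [-0.838  0.283 -0.003] err [-0.6  0.7  0.4]
t 4.33 F [ 0.5  1.2 -5.5] M [-0.14 -0.42  0.12] grip 0.412 j [ 0.28  0.44  1.48  0.26  1.35 -0.53]
[0.1, -1.4, -0.6] [0.029, 0.021, -0.065]
[0.3, -0.7, -0.1] [0.029, 0.021, -0.064]
[0.2, -0.7, -0.1] [0.03, 0.019, -0.064]
```

>>> play_rows(plan=[[0.1, -1.4, -0.4, 0.029, 0.021, -0.065, -1], [0.3, -0.7, -0.1, 0.029, 0.021, -0.064, -1], [0.2, -0.7, -0.1, 0.03, 0.019, -0.064, -1], [0, 0, 0, 0, 0, 0, -1], [0, 0, 0, 0, 0, 0, -1]])

```text
time_s: 4.75
eef_pos: [449.3, 312.2, 180.2]
ee_rot: [-0.17, 0.49, 0.849, 0.101]
force: [0.6, 4.5, -4.5]
grip_width: 0.413
```

```bash
python3 -c "
from h import *
lamprows([-1.03,.39],1)
fx,lp,g=lampfit(); a,e=lampstate(); l2=[L[0],L[1],*a[:2]]
print('aim',aim(l2,fixpt(fx,[0,0,66])[0]))
import ov; from rig import optics
S=optics.capture('scene');T=optics.capture('top'); pickle.dump((S,T),open('c3.pkl','wb'))
ov.draw(S,l2,(185,120,405,290),3.6,'pics/s3.png',fx);ov.draw(T,l2,(130,140,310,280),4,'pics/t3.png',fx)"
```

```text
phi,tilt,roll [-1.041e+00  3.980e-01  1.000e-03] err [-0.7  0.6  0.3]
t 4.75 F [ 0.6  4.5 -4.5] M [ 0.22 -0.42 -0.28] grip 0.413 j [ 0.21  0.42  1.53  0.39  1.33 -0.44]
[-0.4, -0.6, -0.5] [-0.008, -0.004, 0.012]
aim [270.22558474   3.68115152   2.89008616]
```

View pics/s3.png

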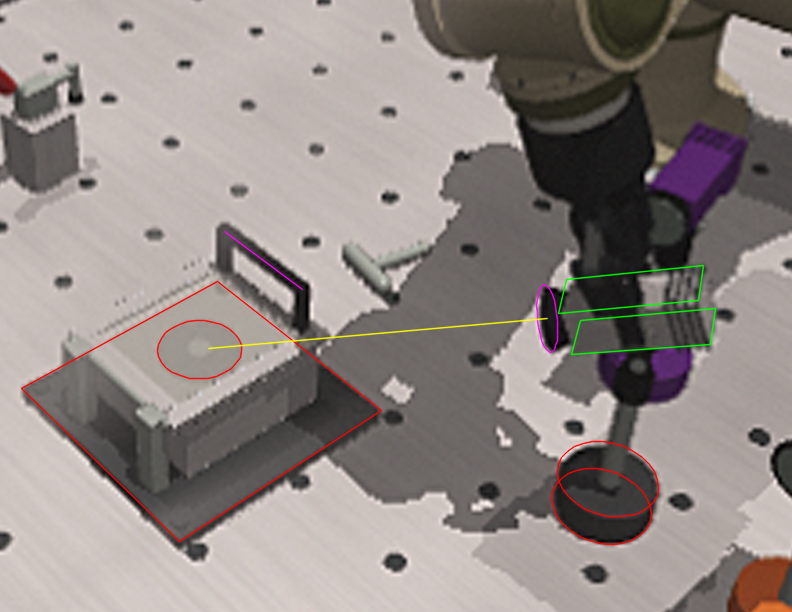

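The overlay lies on the real head and the beam line ends on the seat centre at (200,348); the estimated miss is about 4 mm. Next: release, back out along the head's up axis, and re-check the aim.

>>> play_rows(plan=[[0, 0, 0, 0, 0, 0, -0.2], [0, 0, 0, 0, 0, 0, 0.3], [0, 0, 0, 0, 0, 0, 0.8], [0, 0, 0, 0, 0, 0, 0.8], [2, -3, 9, 0, 0, 0, 0.8]])

```text
time_s: 5.27
eef_pos: [450.6, 309.3, 189.5]
ee_rot: [-0.17, 0.488, 0.851, 0.099]
force: [0.4, 0.0, -0.0]
grip_width: 0.902
```

>>> play_rows(plan=[[6, -10, 28, 0, 0, 0, 0.8], [7, -12, 32, 0, 0, 0, 0.8], [7, -12, 32, 0, 0, 0, 0.8], [7, -12, 32, 0, 0, 0, 0.8], [0, 0, 0, 0, 0, 0, 0.8]])

```text
time_s: 5.68
eef_pos: [477.3, 259.7, 323.5]
ee_rot: [-0.168, 0.487, 0.851, 0.098]
force: [-0.6, 0.2, 1.0]
grip_width: 0.899
```

```bash
cat >> h.py <<'E'
HR=143.3;A0=np.arctan2(42,137)
def handle(th,dtilt=0,off=19.0):
    """TCP target with grasp point on the bar at cover angle th; tool turned about hinge axis by dtilt"""
    fx=lampfit()[0]; l=[75-HR*np.cos(A0+th),0,79+HR*np.sin(A0+th)]
    q=R.from_euler('z',fx[2])*R.from_euler('y',dtilt)*R.from_matrix(np.array([[0,1,0],[1,0,0],[0,0,-1.]]))
    return fixpt(fx,l)[0]+q.apply([0,0,off]),q
E
python3 -c "
from h import *
fx,lp,g=lampfit(); l2=[L[0],L[1],-1.041,.398]
P,Q=handle(0); togo(P+[0,0,100],Q); 
import ov; from rig import optics
S=optics.capture('scene'); ov.draw(S,l2,(185,120,405,290),3.6,'pics/s4.png',fx)"
```

```text
t 5.68 at [477.3 259.7 323.5] grip 0.899 F [-0.6  0.2  1. ] M [-0.14 -0.12 -0.02] j [ 0.11  0.34  1.27  0.36  1.68 -0.41]
 togo [  69.1 -212.8 -121.5] [-0.385 -0.098 -0.538]
```

View pics/s4.png

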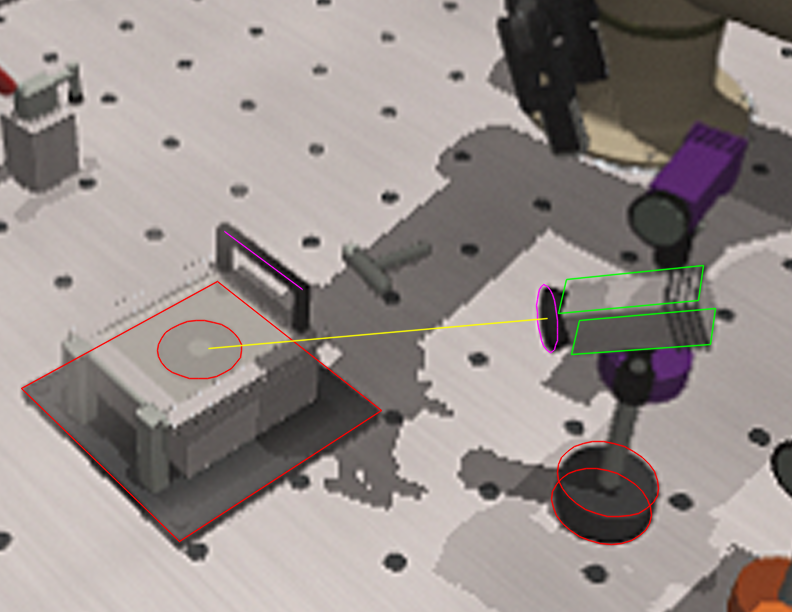

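The released lamp stayed put under the overlay, with the beam still ending at the seat centre (205,348), and the bystanders haven't moved. Going to the handle.

>>> play_rows(plan=[[10, -30, 0, -0.055, -0.014, -0.077, 0.5], [10, -30, 0, -0.055, -0.014, -0.077, 0.5], [10, -30, 0, -0.055, -0.014, -0.077, 0.5], [10, -30, -5, -0.055, -0.014, -0.077, 0.5], [10, -30, -10, -0.055, -0.014, -0.077, 0.5]])

```text
time_s: 6.15
eef_pos: [525.8, 107.4, 306.0]
ee_rot: [-0.046, 0.659, 0.751, 0.025]
force: [0.9, 0.5, -0.7]
grip_width: 0.747
```

```bash
python3 -c "
from h import *
P,Q=handle(0); togo(P+[0,0,60],Q)"
```

```text
t 6.15 at [525.8 107.4 306. ] grip 0.747 F [ 0.9  0.5 -0.7] M [ 0.02 -0.04 -0.01] j [-0.06  0.31  1.31  0.1   1.56 -0.2 ]
 togo [  20.6  -60.5 -144. ] [-0.101 -0.029 -0.144]
```

>>> play_rows(plan=[[10, -28, -20, -0.05, -0.014, -0.07, 0.5], [10, -28, -30, -0.05, -0.014, -0.07, 0.5], [0, 0, -30, 0, 0, 0, 0.5], [0, 0, -30, 0, 0, 0, 0.5], [0, 0, -15, 0, 0, 0, 0.5]])

```text
time_s: 6.57
eef_pos: [545.5, 45.2, 176.9]
ee_rot: [0.005, 0.715, 0.699, -0.002]
force: [-0.9, 0.0, -0.2]
grip_width: 0.751
```

```bash
python3 -c "
from h import *
P,Q=handle(0); togo(P,Q)"
```

```text
t 6.57 at [545.5  45.2 176.9] grip 0.751 F [-0.9  0.  -0.2] M [-0.04 -0.   -0.07] j [-0.13  0.41  1.51 -0.01  1.22 -0.1 ]
 togo [  1.    1.7 -74.9] [0.01  0.003 0.009]
```

>>> play_rows(plan=[[1, 1.5, -25, 0.01, 0.003, 0.009, 0.5], [0, 0, -25, 0, 0, 0, 0.5], [0, 0, -15, 0, 0, 0, 0.5], [0, 0, -5, 0, 0, 0, 0.3], [0, 0, 0, 0, 0, 0, 0]])

```text
time_s: 6.98
eef_pos: [541.5, 47.8, 97.6]
ee_rot: [-0.005, 0.711, 0.703, -0.004]
force: [0.6, 0.2, -0.5]
grip_width: 0.523
```

```bash
python3 -c "
from h import *
P,Q=handle(0); togo(P,Q)"
```

```text
t 6.98 at [541.5  47.8  97.6] grip 0.523 F [ 0.6  0.2 -0.5] M [0.02 0.01 0.07] j [-0.13  0.5   1.6  -0.    1.06 -0.12]
 togo [ 4.9 -0.8  4.4] [-0.001 -0.012 -0.002]
```

>>> play_rows(plan=[[4.5, 0, 5, 0, -0.01, 0, 0], [0, 0, 0, 0, 0, 0, -0.3], [0, 0, 0, 0, 0, 0, -0.6], [0, 0, 0, 0, 0, 0, -0.8], [0, 0, 0, 0, 0, 0, -1]], grip_force=25)

```text
time_s: 7.4
eef_pos: [545.7, 48.0, 106.2]
ee_rot: [-0.001, 0.711, 0.703, -0.001]
force: [5.9, -0.4, -4.5]
grip_width: 0.132
```

>>> play_rows(plan=[[0, 0, 0, 0, 0, 0, -1], [0, 0, 0, 0, 0, 0, -1], [0, 0, 0, 0, 0, 0, -1]])

```text
time_s: 7.65
eef_pos: [546.1, 48.0, 107.0]
ee_rot: [-0.0, 0.711, 0.703, -0.0]
force: [0.8, 0.1, -3.0]
grip_width: 0.128
```

```bash
python3 -c "
from h import *
P,Q=handle(0); togo(P,Q)
p,r,s=cur()
rows([(p+handle(t)[0]-P,r) for t in np.linspace(0,.87,16)[1:]])"
```

```text
t 7.65 at [546.1  48.  107. ] grip 0.128 F [ 0.8  0.1 -3. ] M [-0.12  0.01 -0.03] j [-0.13  0.49  1.58  0.    1.07 -0.12]
 togo [ 0.3 -1.1 -5. ] [-0.    -0.001 -0.003]
t 7.65 F [ 0.8  0.1 -3. ] M [-0.12  0.01 -0.03] grip 0.128 j [-0.13  0.49  1.58  0.    1.07 -0.12]
[2.7, -0.0, 7.9] [0.0, 0.0, 0.0]
[3.1, -0.0, 7.7] [0.0, 0.0, 0.0]
[3.6, -0.0, 7.5] [0.0, 0.0, 0.0]
[4.0, -0.1, 7.3] [0.0, 0.0, 0.0]
[4.4, -0.1, 7.0] [0.0, 0.0, 0.0]
[4.8, -0.1, 6.8] [0.0, 0.0, 0.0]
[5.2, -0.1, 6.5] [0.0, 0.0, 0.0]
[5.6, -0.1, 6.2] [0.0, 0.0, 0.0]
[5.9, -0.1, 5.8] [0.0, 0.0, 0.0]
[6.2, -0.1, 5.5] [0.0, 0.0, 0.0]
[6.5, -0.1, 5.1] [0.0, 0.0, 0.0]
[6.8, -0.1, 4.7] [0.0, 0.0, 0.0]
[7.1, -0.1, 4.3] [0.0, 0.0, 0.0]
[7.3, -0.1, 3.9] [0.0, 0.0, 0.0]
[7.5, -0.1, 3.5] [0.0, 0.0, 0.0]
```

Pinched on the bar (11 mm opening), carrying about 3 N. Lifting along the arc.

>>> play_rows(plan=[[2.7, 0, 7.9, 0, 0, 0, -1], [3.1, 0, 7.7, 0, 0, 0, -1], [3.6, 0, 7.5, 0, 0, 0, -1], [4, 0, 7.3, 0, 0, 0, -1], [4.4, 0, 7, 0, 0, 0, -1]])

```text
time_s: 8.07
eef_pos: [564.3, 47.7, 146.5]
ee_rot: [-0.001, 0.711, 0.703, -0.001]
force: [2.4, -0.9, -6.4]
grip_width: 0.13
```

```bash
cat >> h.py <<'E'
P0=np.array([546.1,48,106.5])
def cov(goal,n,m=5):
    b=handle(0)[0]; p,r,s=cur(); H=fixpt(lampfit()[0],[75,0,79])[0]
    v=p-P0+(b+[0,0,19])-H; th=np.arctan2(v[2],-v[0])-A0
    print("theta",round(th,3),"radius",round(np.hypot(v[2],v[0]),1),"pos",p.round(1)); Q=handle(0)[1]
    rows([(P0+handle(t)[0]-b,Q) for t in np.linspace(th,goal,n+1)[1:m+1]])
E
python3 -c "
from h import *
cov(.87,10)"
```

```text
theta 0.307 radius 144.3 pos [564.3  47.7 146.5]
t 8.07 F [ 2.4 -0.9 -6.4] M [-0.19 -0.24 -0.05] grip 0.13 j [-0.12  0.48  1.48 -0.    1.18 -0.11]
[5.6, -0.0, 5.9] [-0.0, -0.004, -0.003]
[5.1, -0.1, 6.2] [0.0, 0.0, 0.0]
[5.5, -0.1, 5.9] [0.0, 0.0, 0.0]
[5.8, -0.1, 5.6] [0.0, 0.0, 0.0]
[6.1, -0.1, 5.3] [0.0, 0.0, 0.0]
```

>>> play_rows(plan=[[5.4, 0, 6, 0, 0, 0, -1], [5.1, 0, 6.2, 0, 0, 0, -1], [5.5, 0, 5.9, 0, 0, 0, -1], [5.8, 0, 5.6, 0, 0, 0, -1], [6.1, 0, 5.3, 0, 0, 0, -1]])

```text
time_s: 8.48
eef_pos: [593.3, 47.2, 179.5]
ee_rot: [-0.002, 0.711, 0.703, -0.003]
force: [0.9, -1.0, -8.8]
grip_width: 0.127
```

```bash
python3 -c "
from h import *
cov(.87,6)"
```

```text
theta 0.61 radius 145.9 pos [593.3  47.2 179.5]
t 8.48 F [ 0.9 -1.  -8.8] M [-0.25 -0.15 -0.05] grip 0.127 j [-0.12  0.51  1.34 -0.    1.29 -0.1 ]
[6.5, 0.1, 1.7] [0.001, -0.008, -0.003]
[5.1, -0.1, 3.5] [0.0, 0.0, 0.0]
[5.3, -0.1, 3.3] [0.0, 0.0, 0.0]
[5.4, -0.1, 3.0] [0.0, 0.0, 0.0]
[5.5, -0.1, 2.8] [0.0, 0.0, 0.0]
```

>>> play_rows(plan=[[6, 0, 2, 0, -0.005, 0, -1], [5.1, 0, 3.5, 0, 0, 0, -1], [5.3, 0, 3.2, 0, 0, 0, -1], [5.4, 0, 3, 0, 0, 0, -1], [5, 0, 2.8, 0, 0, 0, -1]])

```text
time_s: 8.9
eef_pos: [620.1, 46.7, 197.5]
ee_rot: [-0.003, 0.711, 0.703, -0.005]
force: [0.2, -1.5, -8.0]
grip_width: 0.125
```

>>> play_rows(plan=[[0, 0, 0, 0, 0, 0, -1], [0, 0, 0, 0, 0, 0, -1], [0, 0, 0, 0, 0, 0, -1]])

```text
time_s: 9.15
eef_pos: [620.7, 46.7, 197.9]
ee_rot: [-0.003, 0.711, 0.703, -0.005]
force: [-1.3, -0.8, -6.0]
grip_width: 0.125
```

```bash
python3 -c "
from h import *
cov(.87,1)"
```

```text
theta 0.836 radius 147.3 pos [620.7  46.7 197.9]
t 9.15 F [-1.3 -0.8 -6. ] M [-0.18  0.25 -0.04] grip 0.125 j [-0.11  0.56  1.22 -0.    1.37 -0.1 ]
[6.2, 0.2, -1.6] [0.003, -0.011, -0.003]
```

The radius has grown by 4 mm, so the bar may have rolled or slid in the pads. I'll measure the cover angle from the pictures.

Run:
```python
from h import *
from rig import optics
fx,lp,g=lampfit()
S=optics.capture('scene');T=optics.capture('top'); pickle.dump((S,T),open('c5.pkl','wb'))
out=[]
for c,box,k in((S,(195,120,315,290),3.3),(T,(130,140,310,280),2.2)):
    im=cv2.resize(c['img'],None,fx=k,fy=k,interpolation=cv2.INTER_CUBIC)
    for th,col in((.785,(0,0,255)),(.873,(0,255,0)),(.96,(255,0,0))):
        q=R.from_euler('y',th)
        P=fixpt(fx,q.apply([[-150,-65,4],[-150,65,4],[0,65,4],[0,-65,4]])+[75,0,79])
        cv2.polylines(im,[np.round((proj(c,P)+.5)*k-.5).astype(int)],True,col,1,cv2.LINE_AA)
    x0,y0,x1,y1=[int(k*v) for v in box]; im=im[y0:y1,x0:x1]; out.append(im); print(im.shape)
h=max(o.shape[0] for o in out)
cv2.imwrite('pics/cov.png',np.hstack([cv2.copyMakeBorder(o,0,h-o.shape[0],0,0,0) for o in out]))
```

```text
(561, 396, 3)
(308, 396, 3)
```

View pics/cov.png

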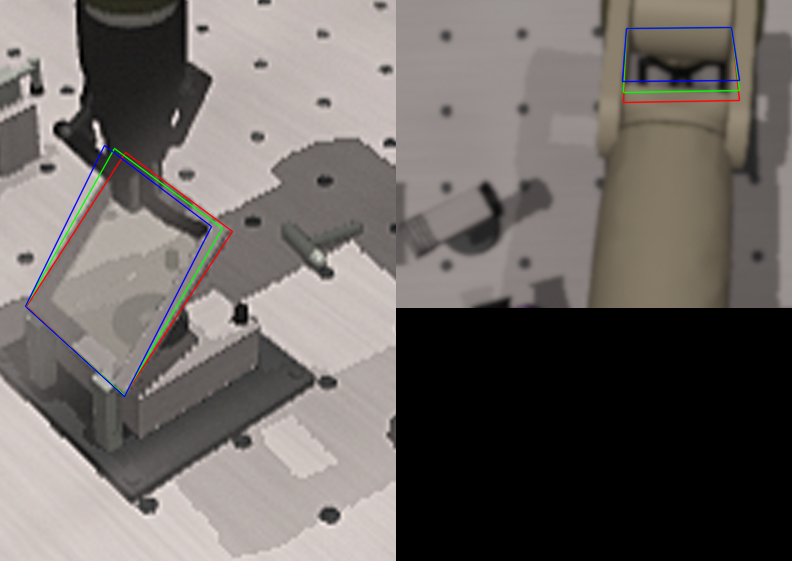

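The picture shows the cover open near the 45–50° outlines (free corner around (225,230)), held by the fingers. The lamp is unmoved in the top view. Measuring the angle numerically, then nudging to the middle.

```bash
cat > ang.py <<'E'
from h import *
fx=lampfit()[0]
def edges(th):
    q=R.from_euler('y',th); t=np.linspace(0.1,.95,60)[:,None]; o=[]
    for a,b in (([0,65],[-150,65]),([0,-65],[-150,-65])):
        for z in(4,-4): o.append((fixpt(fx,q.apply(np.c_[a[0]+t*(b[0]-a[0]),0*t+a[1],0*t+z])+[75,0,79])))
    return o
def score(c,th,off):
    g=cv2.GaussianBlur(cv2.cvtColor(c['img'],cv2.COLOR_BGR2GRAY),(0,0),.7).astype(np.float32)
    gx,gy=cv2.Sobel(g,cv2.CV_32F,1,0),cv2.Sobel(g,cv2.CV_32F,0,1); s=0
    for P in edges(th):
        u=(proj(c,P)+off).astype(np.float32); d=u[-1]-u[0]; n=np.array([-d[1],d[0]])/np.hypot(*d)
        m=lambda G:cv2.remap(G,u[:,:1],u[:,1:],cv2.INTER_LINEAR).ravel()
        s+=abs(np.mean(m(gx)*n[0]+m(gy)*n[1]))
    return s
def run(c,ths,offs):
    G=np.array([[score(c,t,o) for o in offs] for t in ths]); return G
if __name__=="__main__":
    import sys
    offs=[(x,y) for x in np.arange(-1,2.6,.5) for y in np.arange(-1,2.6,.5)]
    c0=pickle.load(open('c0.pkl','rb'))['scene']; G=run(c0,[0],offs)[0]; o=offs[G.argmax()]; print("offset from shut",o,G.max().round(0))
    ths=np.arange(.6,1.06,.02)
    for f in sys.argv[1:]:
        c=pickle.load(open(f,'rb')); c=c[0] if isinstance(c,tuple) else c
        G=run(c,ths,offs); print(f,"free",ths[G.max(1).argmax()].round(2),offs[G.max(0).argmax()]); print("fixed off",dict(zip(ths.round(2).tolist(),run(c,ths,[o])[:,0].round(0).tolist())))
E
python3 ang.py c5.pkl
```

```text
offset from shut (np.float64(-1.0), np.float64(-0.5)) 418.0
c5.pkl free 0.88 (np.float64(-1.0), np.float64(1.5))
fixed off {0.6: 152.0, 0.62: 174.0, 0.64: 183.0, 0.66: 181.0, 0.68: 173.0, 0.7: 179.0, 0.72: 232.0, 0.74: 292.0, 0.76: 354.0, 0.78: 404.0, 0.8: 437.0, 0.82: 453.0, 0.84: 454.0, 0.86: 435.0, 0.88: 391.0, 0.9: 327.0, 0.92: 259.0, 0.94: 206.0, 0.96: 164.0, 0.98: 133.0, 1.0: 115.0, 1.02: 104.0, 1.04: 99.0, 1.06: 105.0}
```

>>> play_rows(plan=[[3, 0, 0.8, 0, 0, 0, -1], [3, 0, 0.6, 0, 0, 0, -1], [0, 0, 0, 0, 0, 0, -1], [0, 0, 0, 0, 0, 0, -1], [0, 0, 0, 0, 0, 0, -1]])

```text
time_s: 9.67
eef_pos: [626.2, 46.6, 200.5]
ee_rot: [-0.003, 0.711, 0.703, -0.005]
force: [-2.7, -2.0, -2.7]
grip_width: 0.124
```

```bash
python3 -c "
from h import *
from rig import optics
cov(.87,1); pickle.dump(optics.capture('scene'),open('c6.pkl','wb'))"; python3 ang.py c6.pkl
```

```text
theta 0.877 radius 147.4 pos [626.2  46.6 200.5]
t 9.67 F [-2.7 -2.  -2.7] M [-0.25  0.64  0.  ] grip 0.124 j [-0.11  0.57  1.19 -0.    1.39 -0.1 ]
[0.6, 0.3, -4.2] [0.003, -0.012, -0.003]
offset from shut (np.float64(-1.0), np.float64(-0.5)) 418.0
c6.pkl free 0.92 (np.float64(-1.0), np.float64(1.5))
fixed off {0.6: 114.0, 0.62: 131.0, 0.64: 158.0, 0.66: 175.0, 0.68: 181.0, 0.7: 173.0, 0.72: 163.0, 0.74: 185.0, 0.76: 234.0, 0.78: 290.0, 0.8: 346.0, 0.82: 394.0, 0.84: 425.0, 0.86: 440.0, 0.88: 442.0, 0.9: 429.0, 0.92: 392.0, 0.94: 335.0, 0.96: 269.0, 0.98: 213.0, 1.0: 169.0, 1.02: 136.0, 1.04: 114.0, 1.06: 99.0}
```

Image (about 0.875) and kinematics (0.877) agree. Holding still to confirm there's no drift.

>>> play_rows(plan=[[0, 0, 0, 0, 0, 0, -1], [0, 0, 0, 0, 0, 0, -1], [0, 0, 0, 0, 0, 0, -1], [0, 0, 0, 0, 0, 0, -1], [0, 0, 0, 0, 0, 0, -1]])

```text
time_s: 10.13
eef_pos: [626.1, 46.6, 200.4]
ee_rot: [-0.003, 0.711, 0.703, -0.005]
force: [-3.5, -1.2, -2.6]
grip_width: 0.125
```

```bash
python3 -c "
from h import *
from rig import optics,sense,ctrl
cov(.87,1); print(abs(sense()['dq']).max())
c=optics.capture('scene'); pickle.dump(c,open('c7.pkl','wb'))
# lamp unmoved: compare lamp head patch with the picture before release
a=pickle.load(open('c3.pkl','rb'))[0]['img']; 
print('lamp nose patch shift vs c3', cv2.phaseCorrelate(*[cv2.cvtColor(i['img'] if isinstance(i,dict) else i,cv2.COLOR_BGR2GRAY)[190:225,328:362].astype(np.float32) for i in (a,c)]))
cov(.87,1)
"; python3 ang.py c7.pkl | cut -c1-60
```

```text
theta 0.876 radius 147.4 pos [626.1  46.6 200.4]
t 10.13 F [-3.5 -1.2 -2.6] M [-0.19  0.54 -0.04] grip 0.125 j [-0.11  0.57  1.19 -0.    1.39 -0.1 ]
[0.8, 0.3, -4.1] [0.003, -0.012, -0.003]
0.0016140940432765574
lamp nose patch shift vs c3 ((-0.19887055024592826, -0.22447768895457898), 0.4995275103015664)
theta 0.876 radius 147.4 pos [626.1  46.6 200.5]
t 10.18 F [-2.5 -1.  -3.5] M [-0.2   0.63  0.01] grip 0.126 j [-0.11  0.57  1.19 -0.    1.39 -0.1 ]
[0.8, 0.3, -4.2] [0.003, -0.012, -0.003]
offset from shut (np.float64(-1.0), np.float64(-0.5)) 418.0
c7.pkl free 0.92 (np.float64(-1.0), np.float64(1.5))
fixed off {0.6: 116.0, 0.62: 136.0, 0.64: 160.0, 0.66: 176.0
```

Steady at about 50°, the lamp hasn't moved, and contact force is present. Handing in.

```bash
python3 -c "
from rig import ctrl
print(ctrl.finish_job())"
```

```text
the job is handed in; nothing more can be done
None
```

I aimed the lamp at the seat with the cover shut, then lifted the cover by its handle bar to about 50° and handed the job in while still holding it there. No verdict was reported.

- **Lamp:** I pinched the head, turned it to heading −1.04 rad and tilt 0.40 rad, then let go. The estimated beam miss at the seat's centre was about 4 mm sideways and 3 mm up or down. The overlay still fitted after release, and the lamp nose had shifted only about 0.3 px in the last picture.
- **Cover:** The arm's position gave 0.876 rad with no drift over the last half second. With the camera offset fixed from the shut cover, the image edges gave about 0.875 rad. With the offset left free they gave 0.92 rad, which disagrees but is still inside the 0.785–0.96 rad window.
- **Hold:** The fingers were closed on the bar with about 3 to 4 N on the tool, and the joints were essentially still. The grip point came out about 4 mm farther from the hinge than expected. The bar probably rolled a little in the pads.
- **Bystanders:** They looked unmoved in the pictures I viewed, and the gripper path kept clear of them. I did not measure their positions numerically at the end.

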